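Load a sleeve into the press's sprung feed track

TASK

Load the tall plain steel sleeve (the one as thick as the short one but without a flange) into the press's feed track: pull the sprung follower back by its black knob until the catch holds it, stand the sleeve upright in the open track ahead of it, then press down the thumb plate of the catch so that the follower closes and holds the sleeve against the stop.

Things in the scene. Friction and masses are not known exactly. Their poses are not given: they have to be found in the camera images.
- slot (a point): Point on the steel feed track's floor (16 mm above the table), mid-way in the gap open when the follower is held back. z up; y runs along the track to the stop, a dark upright block with its face at y = 42 mm, top 34 mm above the floor. Track 49 mm wide between walls with flared lips, 65 mm wide inside their tops, 19 mm above the floor. Base fixed; place and heading vary.
- follower (a joint): How far the follower (pusher block) is pulled back along slot's -y, in m: 0 at rest, 0.095 at its end. A spring (2.5 to 6 N) draws it to 0. On the way back it pushes past the sprung catch (a few N); beyond 0.078 the catch drops in and then holds it at about 0.075 when let go, so pull it by about 0.088. With the sleeve clamped it reads about 0.030.
- knob (a point): On the axis of the follower's black upright round knob, 22 mm in diameter, 40 mm tall, to be gripped from above; the point is 18 mm below its top, 22 mm above the pusher block (44 mm wide, 30 mm long) under it. It moves with the follower; at rest it is 18 mm from slot towards +y.
- plate (a point): Middle of the top of the steel thumb plate at the tail of the catch lever, 34 by 30 mm, 71 mm above the table, 222 mm from slot towards -y. Pressing it down 9 to 12 mm (2 to 6 N; stop at 14 mm) lifts the catch's tooth and frees the follower, which closes in under a second. The plate springs back up.
- sleeve_mid (a point): Centre of the tall plain steel sleeve, 40 mm in diameter, 76 mm tall, upright (z its axis), about 0.35 kg. Grip its upper half so the fingers stay above the track's lips. Near it, centres 100 mm or more apart, in any order: a short sleeve (40 mm thick, 40 tall), one as tall with a 62 mm flange at its foot, a slim pin (22 thick, 76 tall); these are not for the track.
Not all that is in view belongs to the job. What is shaped like the part that bears sleeve_mid but red is not meant.

How it is judged:
On the way, in this order (a step that is already met when the one before it is completed fails the run):
1. the follower is pulled back (value of joint follower above 0.065 m), for 0.2 s.
2. the sleeve stands in the track while the follower is held back (value of joint follower above 0.065 m and x of sleeve_mid in the frame of slot between -0.012 and 0.012 m and y of sleeve_mid in the frame of slot between -0.04 and 0.04 m and z of sleeve_mid in the frame of slot below 0.046 m), for 0.2 s.
At the end, for the whole second after the job is handed in: The sleeve stands upright (within about 8 degrees) on the track floor (centre 30 to 46 mm above it), within 12 mm of the track's middle line, its centre 10 to 34 mm from slot towards the stop, and the follower has closed on it and is at rest (joint between 0.022 and 0.038) (value of joint follower between 0.022 and 0.038 m and x of sleeve_mid in the frame of slot between -0.012 and 0.012 m and y of sleeve_mid in the frame of slot between 0.01 and 0.034 m and z of sleeve_mid in the frame of slot between 0.03 and 0.046 m and angle between sleeve_mid's own z axis and vertical below 0.15 rad and velocity of joint follower between -0.01 and 0.01 m/s); the robot touches nothing.
It also fails if it takes over 62 s, if anything falls off the work surface, if the arm or the gripper's body presses on something with over 40 N, if the wrist force passes 120 N, or if a joint passes its speed limit or range.

ROBOT

A 6-joint arm with a two-finger parallel gripper is mounted at the origin on the work surface. World frame = base frame: x ahead of the robot, y to its left, z up, the work surface at z = 0. Lengths are in m, angles in rad, forces in N, time in s.
With the tool pointing down it reaches from about 0.25 to 0.775 m from the base axis. Payload 4 kg.
Tool frame: the origin (TCP) lies midway between the tips of the shut fingers; the grasp point (between the pads) lies 19 mm behind it (robot.tcp_to_grasp is the distance from the TCP to the grasp point, in m); z points along the fingers, y is the direction in which the jaws open and shut (so a half turn about z gives the same grasp; the last joint's range is limited). The gripper opens to 85 mm and grips with 20 to 120 N. Pads are 22 mm wide; open, the fingers measure 114 mm over their backs; the gripper's body (76 mm by 85 mm) begins 54 mm behind the grasp point. The pads swing forward as they close: fully open they stand 13 mm farther back than shut.
Start: joints at [-1.383, 0.087, 1.371, -0, 1.684, -0.103], TCP at [0.158, -0.527, 0.231] pointing down, gripper open.
Joint ranges: [-3.1, 3.1], [-0.76, 2.03], [0.27, 2.55], [-1.08, 4.22], [0.17, 2.65], [-2.57, 2.57]. Speed limits (rad/s): [2.79, 2.79, 3.14, 3.14, 3.14, 3.14].

INTERFACE

Orientations are given as a 3x3 rotation matrix whose columns are the frame's x, y, z axes.
In Python, from rig import robot, camera, camera_model gives the robot as it stands. The module is installed in compiled form; this text tells all that it offers.
- The arm moves only by the tool send_rows, never from a script. Its argument "steps" is a list of rows, each a list of 3 entries, a list of its own where there are three numbers: the shift along the tool's x, y, z in cm, then the turn about the tool's z in rad, then the opening, from 0 (shut) to 1 (fully open). In form: [[[dx, dy, dz], spin, gripper], ...]. A call has 1 to 12 rows; each row shifts and turns the pose as measured when the row begins, along the tool's axes as they then stand; what a row does not reach is not made up. A row lasts 1/8 s, in which the tool goes at most 62.5 mm and 10.7 degrees, less where a joint would pass 70% of its speed; a pose out of reach is approached as far as the arm can. A call with a gripper value outside its range is refused whole. The fingers move at their own pace and stop on an object; "newtons" is the grip in N (left out, the last holds). Time passes only in rows, so rows that do not move let the fingers close. It gives the time, the measured TCP pose, the force and the opening at its end, in the units of the state.
- robot.state(): the state, without advancing time (a new reading comes with each control period).
- camera(name): name is "side" or "top"; returns (picture, depth): 420x560x3 uint8, blue, green, red; 420x560 float32, m along the optical axis (not along the pixel's ray), 0 where there is no reading.
- camera_model(name): a dict with "mtx" (3x3 intrinsics, pixels), "eye" and "orientation" of the camera in the world. Camera axes: x right, y down, z forward; pixel columns grow to the right and rows downward; lengths in m; the calibration is good to about 2 mm. A picture is of the moment at which its call begins. camera_model takes no time and is no camera call.
- robot.job_done(): hands the job in, once; it reports no verdict.
The state is a dict: "time": time; "q": joint angles; "qvel": joint speeds; "tau": joint torques, N m; "position": TCP position; "ee_rot": TCP orientation; "force": force on the tool from outside, world axes, zero at the start; "wrist_torque": the same for the moment, N m; "finger_gap": finger opening in m.
Only numpy, scipy, OpenCV 4.12 (cv2) and the standard library are available. Lean on these libraries where they do the work, as an engineer would, in place of code of your own. Each camera call takes 0.05 s, during which the arm holds its last target.

## Working session

There is one attempt and no reset: what is moved stays moved. The work goes in short steps, Python scripts to look and compute and a tool call to move; the robot and the scene stay as the last step left them, time stands still between calls to the robot, and variables do not carry over. Pictures are saved under pics/ and viewed, and the job is handed in when it is done.

Besides the shell and the picture viewer there is one more tool, called after "Call:" in YAML: its name, and indented under it one key for each argument. send_rows: Moves the arm, as the interface text tells. Its arguments: {"type":"object","properties":{"steps":{"type":"array","items":{"type":"array"}},"newtons":{"type":"number"}},"required":["steps"]}

```bash
mkdir -p pics
python3 - <<'E'
from rig import robot,camera,camera_model
import cv2,numpy as np
np.set_printoptions(precision=4,suppress=True)
for n in("top","side"):
    p,d=camera(n);cv2.imwrite(f"pics/{n}0.png",p);np.savez(f"{n}0.npz",p=p,d=d)
    m=camera_model(n);print(n,m)
s=robot.state();print(s)
E
```

```text
top {'mtx': array([[439.0303,   0.    , 287.5756],
       [  0.    , 439.0303, 213.3633],
       [  0.    ,   0.    ,   1.    ]]), 'eye': array([ 0.3654, -0.0658,  1.1096]), 'orientation': array([[ 0.0032, -0.9826,  0.1855],
       [-0.9999, -0.005 , -0.0089],
       [ 0.0097, -0.1855, -0.9826]])}
side {'mtx': array([[484.9602,   0.    , 281.4072],
       [  0.    , 484.9602, 205.0742],
       [  0.    ,   0.    ,   1.    ]]), 'eye': array([ 0.5038, -1.0666,  0.7876]), 'orientation': array([[ 0.9989, -0.0279,  0.0383],
       [-0.0474, -0.5729,  0.8183],
       [-0.0009, -0.8192, -0.5736]])}
{'time': 0.1, 'q': array([-1.3831,  0.0879,  1.3721,  0.    ,  1.6836, -0.1031]), 'qvel': array([-0.0009, -0.0005, -0.005 ,  0.0004, -0.    , -0.0005]), 'tau': array([  0.0015, -35.3015, -31.4219,  -0.0002,   0.0079,   0.    ]), 'position': array([ 0.1576, -0.5265,  0.2302]), 'ee_rot': array([[ 0.958 ,  0.2867, -0.0004],
       [ 0.2867, -0.958 ,  0.002 ],
       [ 0.0002, -0.0021, -1.    ]]), 'force': array([0.4136, 0.4903, 0.5945]), 'wrist_torque': array([-0.0017,  0.0012,  0.0566]), 'finger_gap': 0.08595681002142412}
```

View pics/top0.png

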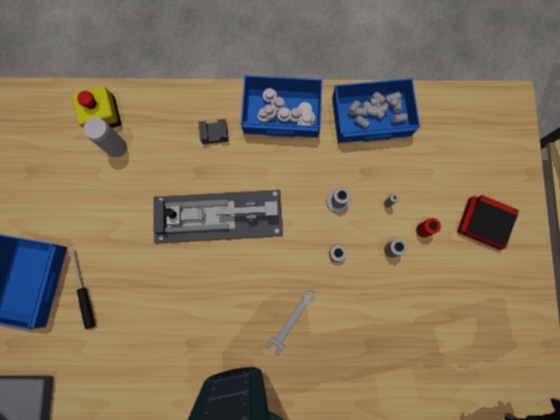

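View pics/side0.png

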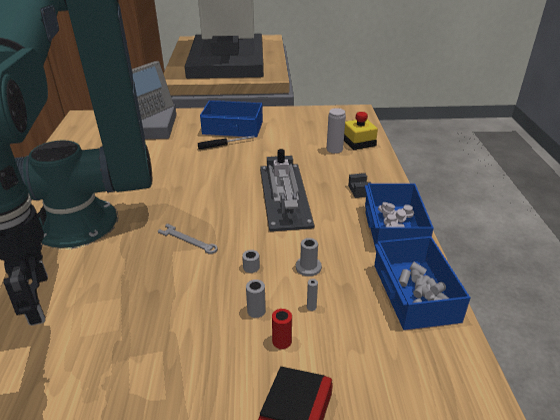

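The candidates, by top-view pixel: flanged sleeve (340,199), slim pin (391,201), short sleeve (338,254), red decoy (430,228) and tall plain grey sleeve (397,247). In the side view the tall plain one is at (257,298). It is grey, has no flange, and is as thick as the short one but taller. I'll confirm that in enlarged crops.

Run:
```python
import cv2,numpy as np
t=np.load("top0.npz")["p"];s=np.load("side0.npz")["p"]
a=cv2.resize(t[180:270,320:450],None,fx=4,fy=4,interpolation=2)
b=cv2.resize(s[230:355,220:345],None,fx=2.88,fy=2.88,interpolation=2)
h=360
cv2.imwrite("pics/c1.png",np.hstack([cv2.resize(a,(430,298)),cv2.resize(b,(298,298))]))
cv2.imwrite("pics/c2.png",cv2.resize(t[180:255,145:295],None,fx=5.3,fy=5.3,interpolation=2))
cv2.imwrite("pics/c3.png",cv2.resize(s[140:240,235:335],None,fx=6,fy=6,interpolation=2))
```

```text
(no output)
```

View pics/c1.png

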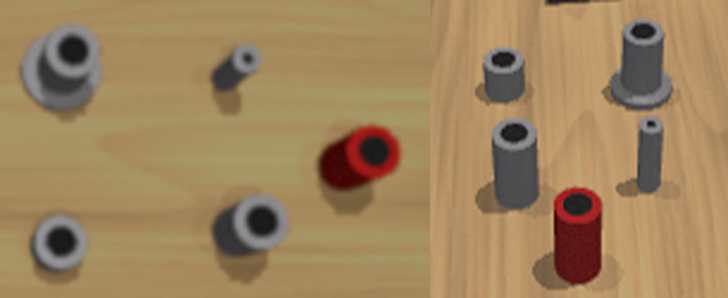

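View pics/c2.png

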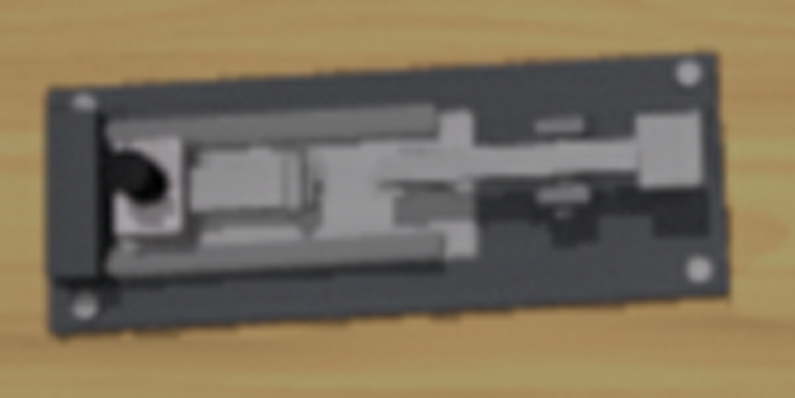

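View pics/c3.png

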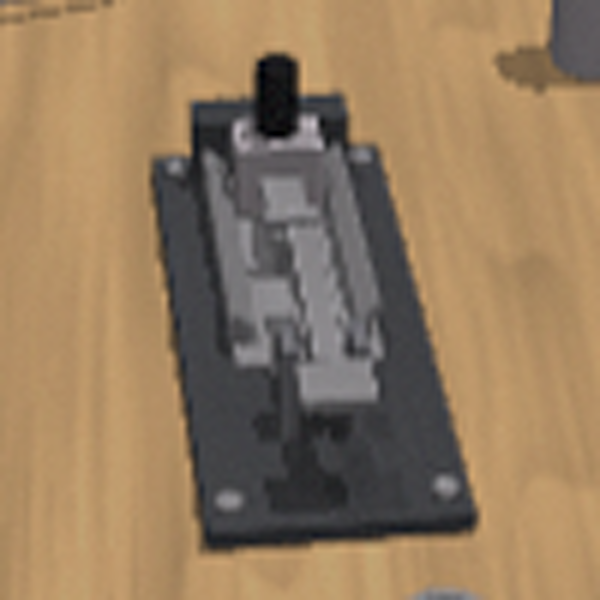

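The crops confirm it: the tall plain grey sleeve is at top-view (397,247), rim at about (402,246). The knob is at the left end (about 172,213), the plate at (271,208) and the stop is the dark block at (159,215). Next I'll measure them.

```bash
cat > h.py <<'E'
import numpy as np,cv2
from rig import robot,camera,camera_model
np.set_printoptions(precision=4,suppress=True)
def cloud(n,d):
    m=camera_model(n);v,u=np.mgrid[0:420,0:560]
    K=m["mtx"];r=np.stack([(u-K[0,2])/K[0,0],(v-K[1,2])/K[1,1],np.ones(u.shape)],-1)*d[...,None]
    return r@np.array(m["orientation"]).T+m["eye"]
def ray(n,uv,z):
    m=camera_model(n);K=m["mtx"];r=np.array(m["orientation"])@np.linalg.inv(K)@[uv[0],uv[1],1]
    return m["eye"]+r*(z-m["eye"][2])/r[2]
E
python3 - <<'E'
from h import *
f=np.load("top0.npz");p,d=f["p"],f["d"];c=cloud("top",d)
g=np.load("side0.npz");ps,ds=g["p"],g["d"];cs=cloud("side",ds)
def box(c,lo,hi):
    return np.all((c>lo)&(c<hi),-1)
# sleeve: top
z=c[...,2]
print("table",np.median(z[300:330,180:260]))
for n,(u,v) in dict(sl=(397,247),short=(338,254)).items():
    w=np.zeros(z.shape,bool);w[v-16:v+17,u-16:u+17]=1
    zz=z[w&(z>.02)];print(n,"zmax",np.percentile(zz,95))
w=np.zeros(z.shape,bool);w[230:265,380:415]=1
mk=w&(z>.068);ct=cv2.findContours(mk.astype(np.uint8),0,1)[0];ct=max(ct,key=cv2.contourArea)
e=cv2.minEnclosingCircle(ct);print(e,ray("top",e[0],.076), c[mk][:,:2].min(0),c[mk][:,:2].max(0))
w=np.zeros(z.shape,bool);w[275:320,240:275]=1
mk=w&(cs[...,2]>.070);ct=max(cv2.findContours(mk.astype(np.uint8),0,1)[0],key=cv2.contourArea)
e=cv2.fitEllipse(ct);print("side",e[0],ray("side",e[0],.076))
w=np.zeros(z.shape,bool);w[280:325,240:275]=1
# screws
P=[(160.8,199.2),(274.8,193.6),(276.9,230.8),(160.8,238.1)]
print("base z",z[236,200],z[195,230],z[233,250])
zb=.010
R=[ray("top",q,zb) for q in P];print(np.array(R))
for a,b in((0,1),(3,2)):
    v=R[a]-R[b];print("dir",v,np.degrees(np.arctan2(v[1],v[0])))
# plate
w=np.zeros(z.shape,bool);w[195:222,262:282]=1
mk=w&(z>.06);ct=max(cv2.findContours(mk.astype(np.uint8),0,1)[0],key=cv2.contourArea)
r=cv2.minAreaRect(ct);print("plate",r,np.median(z[mk]),ray("top",r[0],.071))
# knob
for n,cc,pp,(u0,u1,v0,v1) in(("top",c,p,(160,182,200,225)),("side",cs,ps,(272,292,145,165))):
    q=cc[v0:v1,u0:u1];k=(pp[v0:v1,u0:u1].max(-1)<45);print(n,k.sum(),q[k][:,2].max());
    zt=np.percentile(q[k][:,2],95);t=k&(q[...,2]>zt-.006);print(zt,q[t].mean(0),q[t].min(0),q[t].max(0))
print("top z row profile"); print(z[212,150:285])
E
```

```text
table 0.00018441188852957868
sl zmax 0.0795433331540046
short zmax 0.04383615218111453
((398.25, 246.75), 8.55141544342041) [ 0.4814 -0.3375  0.076 ] [ 0.3654 -0.3573] [ 0.5003 -0.0658]
side (255.0162353515625, 286.9683837890625) [ 0.4831 -0.3428  0.076 ]
base z 0.011514552275267098 0.015020622967162556 0.013177433527466809
[[ 0.6082  0.2486  0.01  ]
 [ 0.6245 -0.0428  0.01  ]
 [ 0.528  -0.0489  0.01  ]
 [ 0.5081  0.2429  0.01  ]]
dir [-0.0163  0.2913  0.    ] 93.2032885982265
dir [-0.0199  0.2918  0.    ] 93.90266419079883
plate ((269.5, 208.0), (14.0, 15.0), 90.0) 0.07079860299498231 [ 0.5744 -0.0316  0.071 ]
top 132 1.1095635826082095
0.09811217409014551 [0.555  0.1996 0.1143] [ 0.3654 -0.0658  0.0926] [0.5662 0.2152 1.1096]
side 96 0.09871985915568193
0.09543278394388338 [0.5608 0.1986 0.0937] [0.553  0.1874 0.0896] [0.5684 0.2094 0.0987]
top z row profile
[ 0.001  -0.0007 -0.0009  0.0501  0.0519  0.0513  0.053   0.0518  0.051
  0.0504  0.0496  0.0489  0.0516  0.0457  0.0965  0.0986  0.0974  0.096
  0.0954  0.0968  0.0963  0.0952  0.0976  0.091   0.0836  0.0725  0.0609
  0.059   
[... 163 characters left out ...]
.0471  0.052   0.0489  0.0467  0.042   0.0384
  0.016   0.0147  0.0185  0.0123  0.0197  0.0198  0.0156  0.0173  0.0139
  0.0162  0.0184  0.0653  0.0675  0.0648  0.0623  0.0649  0.0694  0.0674
  0.0646  0.069   0.0669  0.0681  0.0676  0.0638  0.0669  0.066   0.0708
  0.0667  0.0636  0.0671  0.0675  0.0695  0.0658  0.0647  0.0655  0.0682
  0.0701  0.0683  0.065   0.0683  0.0705  0.0654  0.0662  0.0667  0.065
  0.0658  0.0677  0.0653  0.069   0.0594  0.0655  0.0627  0.0656  0.0638
  0.0674  0.0639  0.0598  0.0609  0.0589  0.0594  0.0076  0.0729  0.072
  0.0722  0.0752  0.0698  0.0708  0.0735  0.0741  0.0707  0.0733  0.075
  0.0707  0.0728  0.007   0.0125  0.0109  0.0103 -0.0019 -0.0029 -0.0021]
```

Run:
```python
from h import *
t=np.load("top0.npz")["p"];s=np.load("side0.npz")["p"]
def cr(i,u,v,n=20):
    a=cv2.resize(i[v-n:v+n,u-n:u+n],(260,260),interpolation=0)
    a=cv2.convertScaleAbs(a,alpha=1.6,beta=15)
    for k in range(0,2*n,5): cv2.line(a,(int(k*6.5),0),(int(k*6.5),4),(0,0,255),1);cv2.line(a,(0,int(k*6.5)),(4,int(k*6.5)),(0,0,255),1)
    return a
cv2.imwrite("pics/c4.png",np.vstack([np.hstack([cr(t,397,247),cr(t,270,208),cr(t,172,213)]),np.hstack([cr(s,257,298),cr(s,291,205),cr(s,281,160)])]))
# bore
for n,i,(u0,u1,v0,v1) in(("top",t,(385,412,235,260)),("side",s,(245,270,278,296))):
    g=i[v0:v1,u0:u1].max(-1).astype(float);k=(g<60).astype(np.uint8)
    nl,l,st,ce=cv2.connectedComponentsWithStats(k)
    for j in range(1,nl):
        if st[j,4]>8: uv=ce[j]+[u0,v0];print(n,st[j],uv,ray(n,uv,.076))
```

```text
top [ 0  9 10 13 63] [388.5714 250.6825] [ 0.472  -0.3141  0.076 ]
top [10  8  9  8 55] [398.7273 246.4182] [ 0.4822 -0.3387  0.076 ]
side [ 5  4 11  8 62] [254.8226 285.2903] [ 0.4827 -0.3379  0.076 ]
```

View pics/c4.png

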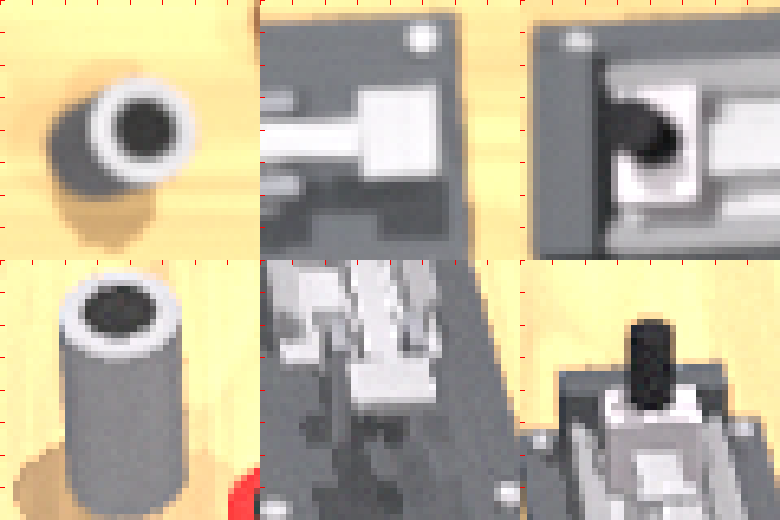

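Run:
```python
from h import *
pl=ray("top",(270.7,208),.071);print("plate",pl)
# side plate: u 350..435 -> , bottom edge v (380..404 front face) 
print("side plate front edge", ray("side",(271+(393-260)/6.5-.5,185+(385-260)/6.5-.5),.071))
print("knob top", ray("side",(280.5,150.6),.098), "base front",ray("side",(280.5,162.3),.058))
print("knob top back", ray("side",(280.5,148.7),.098))
print("block R edge top view",ray("top",(152+(695-520)/6.5-.5,193+145/6.5-.5),.058))
print("stop right edge",ray("top",(152+(600-520)/6.5-.5,193+150/6.5-.5),.050))
dv=np.array([-.061,.998,0])
print("slot from plate",pl+.222*dv)
```

```text
plate [ 0.5745 -0.0345  0.071 ]
side plate front edge [ 0.5766 -0.0395  0.071 ]
knob top [0.5605 0.1974 0.098 ] base front [0.5604 0.1978 0.058 ]
knob top back [0.561  0.2091 0.098 ]
block R edge top view [0.559  0.1899 0.058 ]
stop right edge [0.5584 0.2275 0.05  ]
slot from plate [0.5609 0.1871 0.071 ]
```

Call:
send_rows:
  steps:
    - [[0,0,0],-0.17,1]
    - [[0,0,0],-0.17,1]
    - [[0,0,0],-0.17,1]
    - [[0,0,0],-0.17,1]
    - [[0,0,0],-0.17,1]
    - [[0,0,0],-0.17,1]
    - [[0,0,0],-0.17,1]
    - [[0,0,0],-0.15,1]
    - [[0,0,0],0,1]
  newtons: 60

```text
time: 1.23
position: [0.1571, -0.5235, 0.2234]
ee_rot: [[-0.103, 0.995, -0.003], [0.995, 0.103, 0.015], [0.015, -0.001, -1.0]]
force: [-0.4, -0.2, 0.3]
finger_gap: 0.0857
```

```bash
cat > go.py <<'E'
from h import *;import sys
def go(x,y,z,yaw=.061):
    s=robot.state();R=np.array(s["ee_rot"]);p=s["position"]
    print("t",s["time"],"p",p,"yaw",np.arctan2(R[1,1],R[0,1]),"F",s["force"],"gap",s["finger_gap"],"q",s["q"])
    print("cm",R.T@(np.array([x,y,z])-p)*100,"spin",np.arctan2(R[1,1],R[0,1])-yaw, "tilt",R[:,2])
go(*map(float,sys.argv[1:]))
E
python3 go.py .560 .2045 .15
```

```text
t 1.225 p [ 0.1571 -0.5235  0.2234] yaw 0.10311685011344793 F [-0.418  -0.1684  0.2792] gap 0.08566161302676657 q [-1.3831  0.0922  1.381   0.      1.6835 -1.4862]
cm [68.153  47.5825  8.3096] spin 0.04211685011344793 tilt [-0.0028  0.0149 -0.9999]
```

Call:
send_rows:
  steps:
    - [[5,3.5,0],0.042,1]
    - [[5,3.5,0],0,1]
    - [[5,3.5,0],0,1]
    - [[5,3.5,0],0,1]
    - [[5,3.5,0],0,1]
    - [[5,3.5,0],0,1]
    - [[5,3.5,0],0,1]
    - [[5,3.5,0],0,1]
    - [[5,3.5,0],0,1]
    - [[5,3.5,0],0,1]
    - [[5,3.5,0],0,1]
    - [[0,0,0],0,1]

```text
time: 2.72
position: [0.5232, 0.0589, 0.2284]
ee_rot: [[-0.021, 1.0, -0.001], [1.0, 0.021, 0.017], [0.017, -0.001, -1.0]]
force: [0.2, -0.5, 1.1]
finger_gap: 0.0853
```

```bash
python3 go.py .560 .2045 .13
```

```text
t 2.725 p [0.5232 0.0589 0.2284] yaw 0.02148894610178913 F [ 0.2012 -0.4865  1.1018] gap 0.08526867562050156 q [-0.0062  0.0348  1.4318  0.0171  1.676  -0.0259]
cm [14.311   3.9957 10.0792] spin -0.03951105389821087 tilt [-0.001   0.017  -0.9999]
```

Call:
send_rows:
  steps:
    - [[4.8,1.3,1.5],-0.04,1]
    - [[4.8,1.3,2],0,1]
    - [[4.8,1.3,2],0,1]
    - [[0,0,2],0,1]
    - [[0,0,0],0,1]

```text
time: 3.35
position: [0.556, 0.2049, 0.1531]
ee_rot: [[-0.048, 0.999, -0.002], [0.999, 0.048, 0.012], [0.013, -0.001, -1.0]]
force: [-0.1, -0.4, -1.0]
finger_gap: 0.0852
```

```bash
python3 go.py .560 .2045 .065
python3 - <<'E'
from h import *
for n,(u0,u1,v0,v1) in dict(top=(120,260,150,260),side=(210,350,70,190)).items():
    p,d=camera(n);cv2.imwrite(f"pics/k_{n}.png",cv2.resize(p[v0:v1,u0:u1],None,fx=5,fy=5,interpolation=2))
E
```

```text
t 3.35 p [0.556  0.2049 0.1531] yaw 0.04762050330607391 F [-0.0643 -0.4445 -0.9653] gap 0.08519292743154235 q [0.2505 0.2066 1.3912 0.0125 1.5426 0.2025]
cm [-0.1655  0.413   8.811 ] spin -0.013379496693926088 tilt [-0.0019  0.0124 -0.9999]
```

View pics/k_side.png

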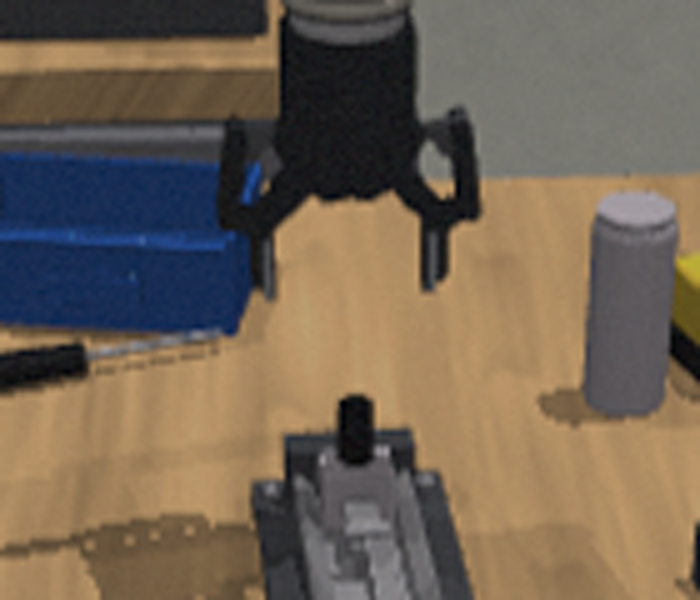

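The side picture shows the open fingers, at crop x 265 and 430, straddling the knob at crop (356,430) with nothing in between. I'll descend.

Call:
send_rows:
  steps:
    - [[0,0.4,2.5],-0.013,1]
    - [[0,0,2.5],0,1]
    - [[0,0,2.0],0,1]
    - [[0,0,1.2],0,1]
    - [[0,0,0.3],0,1]
    - [[0,0,0],0,1]

```text
time: 4.2
position: [0.5681, 0.2019, 0.0798]
ee_rot: [[-0.05, 0.999, 0.021], [0.999, 0.05, 0.018], [0.016, 0.022, -1.0]]
force: [0.4, -0.3, 0.2]
finger_gap: 0.0853
```

```bash
python3 go.py .560 .2045 .066
```

```text
t 4.2 p [0.5681 0.2019 0.0798] yaw 0.04975220587185172 F [ 0.372  -0.3284  0.2239] gap 0.08530001741136134 q [0.2409 0.2607 1.4763 0.0123 1.3802 0.1888]
cm [ 0.277  -0.8301  1.3637] spin -0.011247794128148282 tilt [ 0.0208  0.0176 -0.9996]
```

Call:
send_rows:
  steps:
    - [[0.3,-0.9,0.9],-0.011,1]
    - [[0,0,0.5],0,1]
    - [[0,0,0],0,1]

```text
time: 4.58
position: [0.5594, 0.2052, 0.0666]
ee_rot: [[-0.062, 0.998, 0.024], [0.998, 0.062, 0.018], [0.017, 0.025, -1.0]]
force: [-0.3, 0.2, -0.2]
finger_gap: 0.0857
```

```bash
python3 go.py .560 .2045 .066
```

```text
t 4.575 p [0.5594 0.2052 0.0666] yaw 0.061649510383270094 F [-0.3391  0.1593 -0.2083] gap 0.08572918011836843 q [0.25   0.2548 1.5116 0.0123 1.3478 0.1856]
cm [-0.0789  0.0526  0.0553] spin 0.0006495103832700952 tilt [ 0.0237  0.0184 -0.9996]
```

Call:
send_rows:
  steps:
    - [[0,0,0],0,0]
    - [[0,0,0],0,0]
    - [[0,0,0],0,0]
    - [[0,0,0],0,0]
    - [[0,0,0],0,0]
    - [[0,0,0],0,0]
  newtons: 60

```text
time: 5.32
position: [0.5606, 0.2055, 0.0673]
ee_rot: [[-0.062, 0.998, 0.026], [0.998, 0.061, 0.019], [0.017, 0.027, -0.999]]
force: [2.0, 0.1, 0.4]
finger_gap: 0.0197
```

```bash
python3 go.py .560 .2045 .066
```

```text
t 5.325 p [0.5606 0.2055 0.0673] yaw 0.06148806010688293 F [2.0417 0.1087 0.4275] gap 0.019746368502192285 q [0.2498 0.2552 1.5094 0.0124 1.3474 0.1855]
cm [-0.0979 -0.0667  0.13  ] spin 0.00048806010688293155 tilt [ 0.0256  0.019  -0.9995]
```

Call:
send_rows:
  steps:
    - [[-1.2,0,0],0,0]
    - [[-1.2,0,0],0,0]
    - [[-1.2,0,0],0,0]
    - [[-1.2,0,0],0,0]
    - [[-1.2,0,0],0,0]
    - [[-1.2,0,0],0,0]
    - [[0,0,0],0,0]

```text
time: 6.2
position: [0.5643, 0.1461, 0.0674]
ee_rot: [[-0.067, 0.997, 0.026], [0.997, 0.066, 0.049], [0.047, 0.029, -0.998]]
force: [2.9, 5.0, -1.6]
finger_gap: 0.0205
```

```bash
python3 go.py .5660 .1175 .066
```

```text
t 6.2 p [0.5643 0.1461 0.0674] yaw 0.06606066460998239 F [ 2.8704  4.9608 -1.6036] gap 0.020474106332891557 q [0.1309 0.2216 1.5511 0.0461 1.3372 0.0542]
cm [-2.8642 -0.0197  0.0101] spin 0.00506066460998239 tilt [ 0.0258  0.0486 -0.9985]
```

Call:
send_rows:
  steps:
    - [[-1.2,0,0],-0.005,0]
    - [[-1.2,0,0],0,0]
    - [[-0.8,0,0],0,0]
    - [[0,0,0],0,0]

```text
time: 6.7
position: [0.5657, 0.1231, 0.0675]
ee_rot: [[-0.076, 0.997, 0.025], [0.995, 0.074, 0.068], [0.065, 0.03, -0.997]]
force: [3.8, 6.2, -2.3]
finger_gap: 0.0205
```

```bash
python3 go.py .5660 .1175 .066
```

```text
t 6.7 p [0.5657 0.1231 0.0675] yaw 0.07388155184522832 F [ 3.7702  6.1854 -2.2937] gap 0.020457698322526655 q [ 0.0795  0.2126  1.5625  0.0672  1.3362 -0.01  ]
cm [-0.5725 -0.0146  0.1133] spin 0.012881551845228323 tilt [ 0.0254  0.0676 -0.9974]
```

Call:
send_rows:
  steps:
    - [[-0.8,0,0],0,0]
    - [[-0.6,0,0],0,0]
    - [[0,0,0],0,0]

```text
time: 7.08
position: [0.5662, 0.1151, 0.0676]
ee_rot: [[-0.078, 0.997, 0.025], [0.994, 0.076, 0.08], [0.078, 0.031, -0.997]]
force: [3.9, 6.1, -1.6]
finger_gap: 0.0205
```

```bash
python3 go.py .5660 .1175 .066
```

```text
t 7.075 p [0.5662 0.1151 0.0676] yaw 0.07588808996251716 F [ 3.9309  6.0624 -1.6485] gap 0.020515125333994973 q [ 0.0582  0.2099  1.5662  0.0805  1.3366 -0.0365]
cm [ 0.228  -0.0042  0.1753] spin 0.014888089962517156 tilt [ 0.0249  0.0798 -0.9965]
```

Call:
send_rows:
  steps:
    - [[0.7,0,0],0,0]
    - [[0.7,0,0],0,0]
    - [[0,0,0],0,0]
    - [[0,0,0],0,0]

```text
time: 7.58
position: [0.5652, 0.1318, 0.0675]
ee_rot: [[-0.08, 0.996, 0.025], [0.993, 0.077, 0.084], [0.081, 0.032, -0.996]]
force: [2.3, 1.5, -0.8]
finger_gap: 0.0203
```

```bash
python3 go.py .5660 .1175 .066
```

```text
t 7.575 p [0.5652 0.1318 0.0675] yaw 0.07756736200466569 F [ 2.2866  1.4816 -0.764 ] gap 0.020310415594139302 q [ 0.0856  0.2133  1.5625  0.0837  1.3342 -0.0116]
cm [-1.4406 -0.0312  0.0357] spin 0.016567362004665687 tilt [ 0.0252  0.0837 -0.9962]
```

Call:
send_rows:
  steps:
    - [[0,0,0],0,0.6]
    - [[0,0,0],0,0.8]
    - [[0,0,0],0,0.8]
    - [[0,0,0],0,0.8]
    - [[0,0,-2.5],0,0.8]
    - [[0,0,-3],0,0.8]
    - [[0,0,-3],0,1]
    - [[0,0,0],0,1]

```text
time: 8.57
position: [0.5619, 0.1226, 0.1535]
ee_rot: [[-0.078, 0.997, 0.022], [0.994, 0.076, 0.082], [0.08, 0.029, -0.996]]
force: [0.4, -0.0, 0.5]
finger_gap: 0.0854
```

```bash
python3 go.py .4825 -.338 .15
python3 - <<'E'
from h import *
for n,(u0,u1,v0,v1) in dict(top=(145,295,170,260),side=(210,350,130,250)).items():
    p,d=camera(n);cv2.imwrite(f"pics/m_{n}.png",cv2.resize(p[v0:v1,u0:u1],None,fx=5,fy=5,interpolation=2))
E
```

```text
t 8.575 p [0.5619 0.1226 0.1535] yaw 0.0760457468443678 F [ 0.4293 -0.0457  0.5199] gap 0.08537807344242646 q [ 0.0707  0.1441  1.4652  0.0803  1.5044 -0.0107]
cm [-45.1799 -11.4201  -3.6018] spin 0.015045746844367797 tilt [ 0.0223  0.0818 -0.9964]
```

View pics/m_side.png

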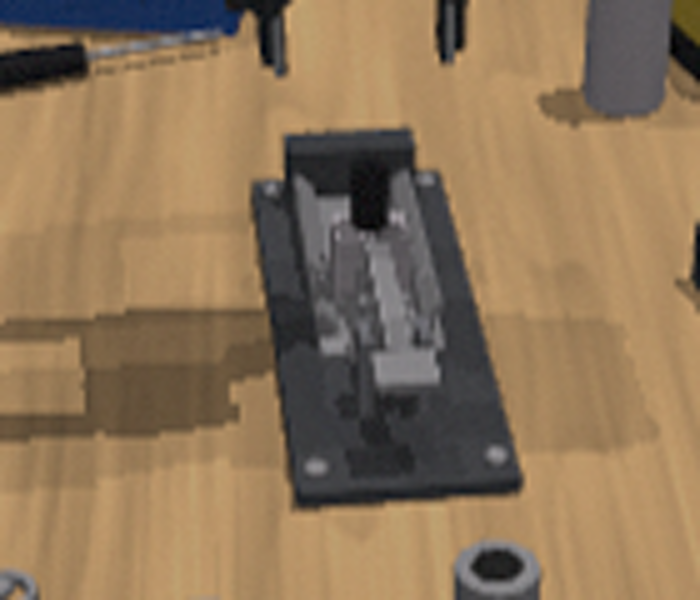

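The catch is holding the follower: in the crop the knob is at (370,195), with open track between it and the stop. Next I'll move to the sleeve.

Call:
send_rows:
  steps:
    - [[-5,-1.25,-0.5],0.015,1]
    - [[-5,-1.25,-0.5],0,1]
    - [[-5,-1.25,-0.5],0,1]
    - [[-5,-1.25,-0.4],0,1]
    - [[-5,-1.25,-0.4],0,1]
    - [[-5,-1.25,-0.4],0,1]
    - [[-5,-1.25,-0.4],0,1]
    - [[-5,-1.25,-0.4],0,1]
    - [[0,0,0],0,1]

```text
time: 9.8
position: [0.4756, -0.292, 0.1297]
ee_rot: [[-0.064, 0.998, -0.013], [0.993, 0.065, 0.094], [0.095, -0.007, -0.995]]
force: [0.9, 1.2, 0.3]
finger_gap: 0.0857
```

```bash
python3 go.py .4825 -.338 .14
```

```text
t 9.8 p [ 0.4756 -0.292   0.1297] yaw 0.06506038467250523 F [0.9079 1.1774 0.3067] gap 0.08571424496682328 q [-0.6898  0.191   1.4601  0.0643  1.5604 -0.7575]
cm [-4.5174  0.3781 -1.4707] spin 0.004060384672505232 tilt [-0.0128  0.0939 -0.9955]
```

Call:
send_rows:
  steps:
    - [[-4.4,0.4,-1.3],0.004,1]
    - [[0,0,0],0,1]

```text
time: 10.05
position: [0.4812, -0.3348, 0.1338]
ee_rot: [[-0.06, 0.998, -0.019], [0.993, 0.061, 0.101], [0.102, -0.013, -0.995]]
force: [0.7, 0.8, -0.4]
finger_gap: 0.0852
```

```bash
python3 go.py .482 -.3362 .043
python3 - <<'E'
from h import *
for n,(u0,u1,v0,v1) in dict(side=(180,340,200,340)).items():
    p,d=camera(n);cv2.imwrite(f"pics/s_{n}.png",cv2.resize(p[v0:v1,u0:u1],None,fx=4,fy=4,interpolation=2))
E
```

```text
t 10.05 p [ 0.4812 -0.3348  0.1338] yaw 0.06146550195432847 F [ 0.7096  0.7935 -0.3667] gap 0.08522330452688694 q [-0.7392  0.2584  1.371   0.0622  1.5943 -0.8011]
cm [-1.0717  0.1854  9.0154] spin 0.0004655019543284705 tilt [-0.0187  0.1011 -0.9947]
```

View pics/s_side.png

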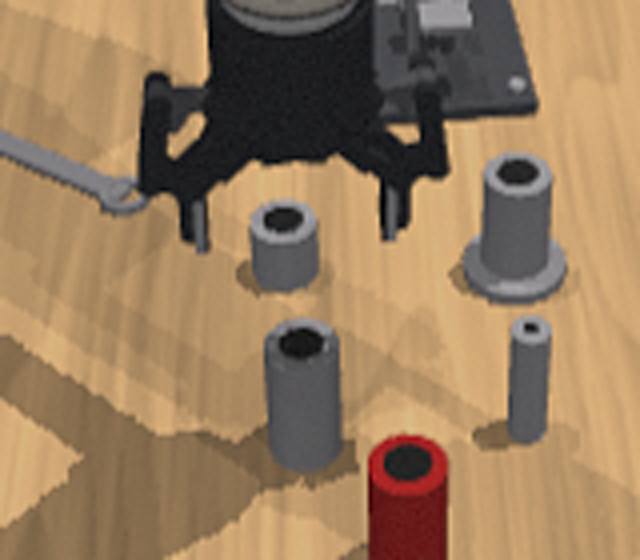

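The fingers (crop x 195 and 390) straddle the tall sleeve at crop (300,340). I'll descend over it.

Call:
send_rows:
  steps:
    - [[-0.3,0.1,2.2],0,1]
    - [[-0.3,0.1,2.2],0,1]
    - [[-0.2,0,2],0,1]
    - [[0,0,0],0,1]

```text
time: 10.6
position: [0.4816, -0.3251, 0.0633]
ee_rot: [[-0.067, 0.997, -0.026], [0.991, 0.07, 0.112], [0.113, -0.018, -0.993]]
force: [0.7, 0.4, 0.6]
finger_gap: 0.0853
```

```bash
python3 go.py .482 -.3362 .043
```

```text
t 10.6 p [ 0.4816 -0.3251  0.0633] yaw 0.06979761555810042 F [0.6639 0.4204 0.6037] gap 0.0853191329051167 q [-0.7285  0.3055  1.4586  0.0665  1.4717 -0.807 ]
cm [-1.3348 -0.0007  1.8939] spin 0.008797615558100422 tilt [-0.0258  0.1117 -0.9934]
```

Call:
send_rows:
  steps:
    - [[-1.3,0,1.6],0.009,1]
    - [[0,0,0.3],0,1]
    - [[0,0,0],0,1]

```text
time: 10.98
position: [0.483, -0.3356, 0.043]
ee_rot: [[-0.059, 0.998, -0.025], [0.992, 0.062, 0.111], [0.112, -0.018, -0.994]]
force: [-0.3, 0.8, -1.1]
finger_gap: 0.0855
```

```bash
python3 go.py .482 -.3362 .043
```

```text
t 10.975 p [ 0.483  -0.3356  0.043 ] yaw 0.06190083913471746 F [-0.3155  0.8078 -1.0906] gap 0.08549687551040808 q [-0.7399  0.3377  1.4601  0.0659  1.4373 -0.8126]
cm [-0.0566 -0.1012 -0.007 ] spin 0.0009008391347174599 tilt [-0.0245  0.1108 -0.9935]
```

Call:
send_rows:
  steps:
    - [[0,0,0],0,0]
    - [[0,0,0],0,0]
    - [[0,0,0],0,0]
    - [[0,0,0],0,0]
    - [[0,0,0],0,0]
  newtons: 50

```text
time: 11.6
position: [0.4834, -0.3362, 0.0446]
ee_rot: [[-0.059, 0.998, -0.023], [0.992, 0.062, 0.109], [0.11, -0.016, -0.994]]
force: [0.6, 0.3, -0.7]
finger_gap: 0.0388
```

```bash
python3 go.py .483 -.3356 .12
```

```text
t 11.6 p [ 0.4834 -0.3362  0.0446] yaw 0.06157252555930927 F [ 0.5585  0.2608 -0.6662] gap 0.038770534556454794 q [-0.7402  0.3359  1.4586  0.0658  1.438  -0.8126]
cm [ 0.897  -0.1559 -7.4822] spin 0.0005725255593092698 tilt [-0.0227  0.1091 -0.9938]
```

Call:
send_rows:
  steps:
    - [[0.2,0,-1.5],0,0]
    - [[0.3,-0.05,-2.5],0,0]
    - [[0.3,-0.05,-3],0,0]
    - [[0.3,-0.05,-3],0,0]
    - [[0.3,-0.05,-3],0,0]
    - [[0,0,0],0,0]

```text
time: 12.35
position: [0.482, -0.3349, 0.177]
ee_rot: [[-0.059, 0.998, -0.029], [0.992, 0.062, 0.114], [0.116, -0.022, -0.993]]
force: [0.0, -0.9, -5.1]
finger_gap: 0.0388
```

```bash
python3 go.py .561 .192 .18
python3 - <<'E'
from h import *
p,d=camera("side");cv2.imwrite("pics/l_side.png",cv2.resize(p[120:340,180:360],None,fx=2.7,fy=2.7,interpolation=2))
E
```

```text
t 12.35 p [ 0.482  -0.3349  0.177 ] yaw 0.061878395216769924 F [ 0.0396 -0.8825 -5.0697] gap 0.03876360523534018 q [-0.74    0.2512  1.2942  0.0655  1.6948 -0.7957]
cm [51.8164 11.1321  5.5027] spin 0.0008783952167699255 tilt [-0.029   0.1144 -0.993 ]
```

View pics/l_side.png

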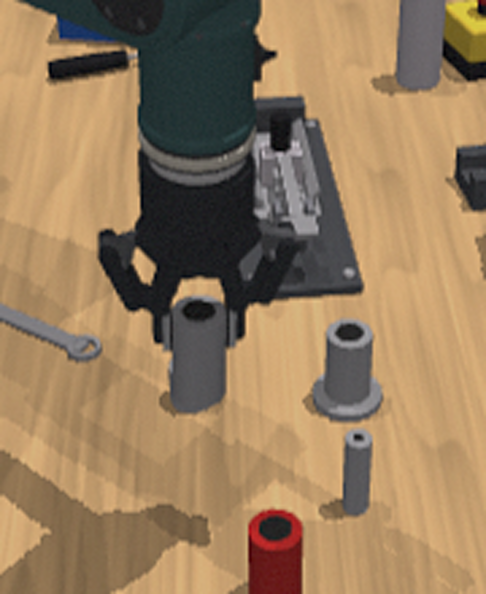

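Call:
send_rows:
  steps:
    - [[3,0.6,0.3],0,0]
    - [[5,1.1,0.5],0,0]
    - [[5,1.1,0.5],0,0]
    - [[5,1.1,0.5],0,0]
    - [[5,1.1,0.5],0,0]
    - [[5,1.1,0.5],0,0]
    - [[5,1.1,0.5],0,0]
    - [[5,1.1,0.5],0,0]
    - [[5,1.1,0.5],0,0]
    - [[0,0,0],0,0]

```text
time: 13.65
position: [0.5393, 0.1183, 0.1562]
ee_rot: [[-0.05, 0.996, -0.071], [0.99, 0.059, 0.128], [0.131, -0.064, -0.989]]
force: [0.3, -1.3, -3.5]
finger_gap: 0.0386
```

```bash
python3 go.py .5607 .193 .16
```

```text
t 13.65 p [0.5393 0.1183 0.1562] yaw 0.058828187467612335 F [ 0.3366 -1.2549 -3.4859] gap 0.0386054913367274 q [ 0.0359  0.1542  1.4529  0.1305  1.6013 -0.0191]
cm [7.3427 2.5493 0.4208] spin -0.002171812532387664 tilt [-0.0712  0.1276 -0.9893]
```

Call:
send_rows:
  steps:
    - [[2.5,0.9,0.1],0,0]
    - [[2.5,0.9,0.1],0,0]
    - [[2.3,0.7,0.1],-0.002,0]
    - [[0,0,0],0,0]

```text
time: 14.15
position: [0.5563, 0.1907, 0.1512]
ee_rot: [[-0.048, 0.995, -0.087], [0.991, 0.058, 0.121], [0.126, -0.081, -0.989]]
force: [0.4, -1.0, -4.2]
finger_gap: 0.038
```

```bash
python3 go.py .5612 .193 .085
```

```text
t 14.15 p [0.5563 0.1907 0.1512] yaw 0.058690035019876075 F [ 0.4199 -0.9996 -4.1913] gap 0.037998779052691355 q [0.1594 0.2361 1.3671 0.1339 1.6058 0.106 ]
cm [-0.624   1.035   6.5263] spin -0.002309964980123924 tilt [-0.0874  0.1211 -0.9888]
```

Call:
send_rows:
  steps:
    - [[-0.2,0.5,1.2],-0.002,0]
    - [[-0.1,0.2,1.5],0,0]
    - [[0,0,0],0,0]

```text
time: 14.52
position: [0.5594, 0.1879, 0.1177]
ee_rot: [[-0.046, 0.995, -0.094], [0.991, 0.057, 0.118], [0.123, -0.088, -0.989]]
force: [-0.4, 0.6, -5.0]
finger_gap: 0.0387
```

```bash
python3 go.py .563 .193 .09
python3 - <<'E'
from h import *
for n,(u0,u1,v0,v1) in dict(top=(120,280,150,260),side=(210,350,70,190)).items():
    p,d=camera(n);cv2.imwrite(f"pics/d_{n}.png",cv2.resize(p[v0:v1,u0:u1],None,fx=4.8,fy=4.8,interpolation=2))
E
```

```text
t 14.525 p [0.5594 0.1879 0.1177] yaw 0.05753074654846286 F [-0.4147  0.6397 -4.9955] gap 0.03869142179991389 q [0.1551 0.2654 1.3993 0.1315 1.5524 0.0957]
cm [0.1515 0.6332 2.7623] spin -0.0034692534515371395 tilt [-0.0939  0.118  -0.9886]
```

View pics/d_side.png

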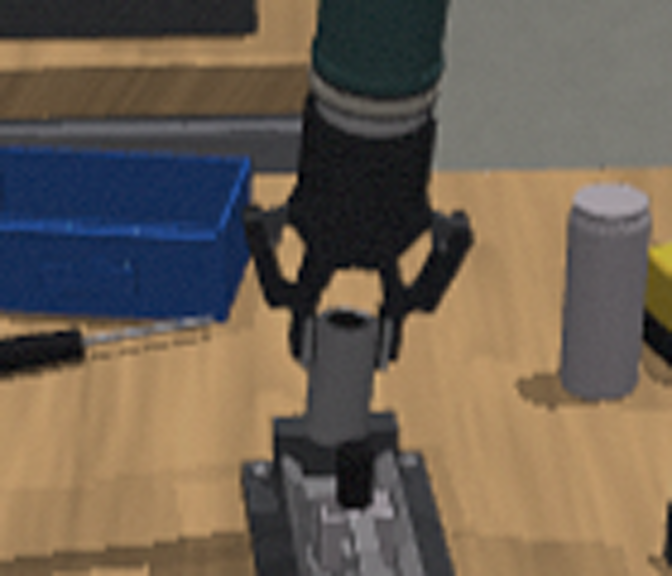

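View pics/d_top.png

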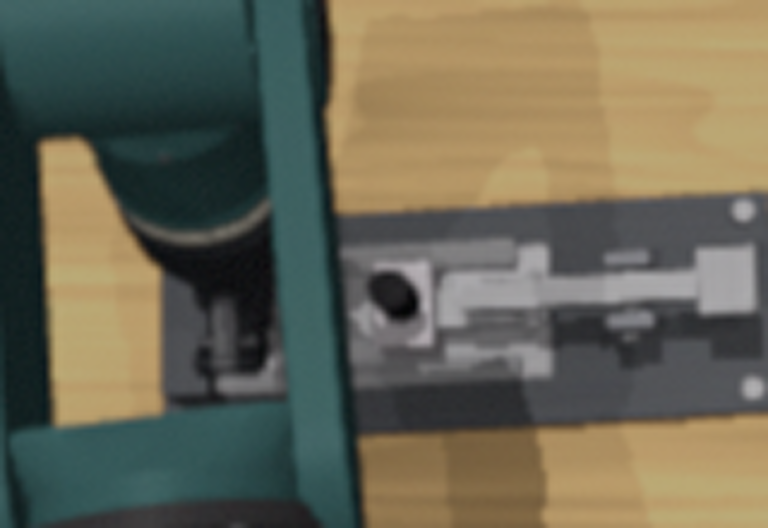

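Call:
send_rows:
  steps:
    - [[0.2,0.65,1],-0.003,0]
    - [[-0.1,0.15,1.2],0,0]
    - [[0,0,0],0,0]

```text
time: 15.0
position: [0.5676, 0.1925, 0.0971]
ee_rot: [[-0.05, 0.995, -0.088], [0.991, 0.06, 0.119], [0.124, -0.081, -0.989]]
force: [0.8, 0.1, -4.0]
finger_gap: 0.0384
```

```bash
python3 go.py .5637 .192 .065
```

```text
t 15.0 p [0.5676 0.1925 0.0971] yaw 0.060700827975366155 F [ 0.7839  0.1061 -4.0358] gap 0.03841138103791999 q [0.1605 0.2944 1.4049 0.1324 1.5111 0.0924]
cm [-0.4329 -0.1288  3.2032] spin -0.0002991720246338439 tilt [-0.0879  0.1192 -0.989 ]
```

Call:
send_rows:
  steps:
    - [[-0.1,-0.35,0.6],0,0]
    - [[0,0,0],0,0]

```text
time: 15.25
position: [0.5632, 0.1921, 0.0909]
ee_rot: [[-0.05, 0.995, -0.088], [0.991, 0.061, 0.119], [0.124, -0.081, -0.989]]
force: [-0.4, -0.2, -5.6]
finger_gap: 0.0385
```

```bash
python3 go.py .5637 .192 .065
python3 - <<'E'
from h import *
for n,(u0,u1,v0,v1) in dict(side=(240,320,110,190)).items():
    p,d=camera(n);cv2.imwrite(f"pics/e_{n}.png",cv2.resize(p[v0:v1,u0:u1],None,fx=7,fy=7,interpolation=2))
E
```

```text
t 15.25 p [0.5632 0.1921 0.0909] yaw 0.0609714328509418 F [-0.3591 -0.2277 -5.6176] gap 0.03852111001357391 q [0.1609 0.2901 1.4233 0.1325 1.4975 0.0908]
cm [-0.3381  0.256   2.5591] spin -2.8567149058196517e-05 tilt [-0.0882  0.1192 -0.9889]
```

View pics/e_side.png

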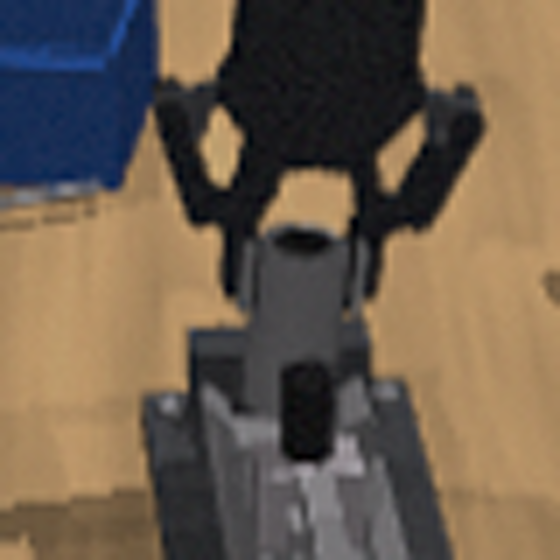

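Call:
send_rows:
  steps:
    - [[-0.15,0.0,0.9],0,0]
    - [[-0.1,0,0.5],0,0]
    - [[0,0,0],0,0]

```text
time: 15.68
position: [0.563, 0.1914, 0.077]
ee_rot: [[-0.051, 0.995, -0.085], [0.991, 0.061, 0.12], [0.124, -0.079, -0.989]]
force: [-1.4, -0.7, -4.5]
finger_gap: 0.0385
```

```bash
python3 go.py .5637 .192 .0625
```

```text
t 15.675 p [0.563  0.1914 0.077 ] yaw 0.06087589323277393 F [-1.3605 -0.7293 -4.5318] gap 0.03850843821822189 q [0.1598 0.298  1.4422 0.1328 1.4682 0.0858]
cm [-0.128   0.1863  1.4389] spin -0.00012410676722606623 tilt [-0.0854  0.1197 -0.9891]
```

Call:
send_rows:
  steps:
    - [[-0.1,0.05,0.7],0,0]
    - [[0,0,0.3],0,0]
    - [[0,0,0],0,0]

```text
time: 16.05
position: [0.5628, 0.1917, 0.0663]
ee_rot: [[-0.051, 0.995, -0.085], [0.991, 0.061, 0.12], [0.124, -0.078, -0.989]]
force: [-0.3, 0.5, -4.2]
finger_gap: 0.0389
```

```bash
python3 go.py .5637 .192 .0625
```

```text
t 16.05 p [0.5628 0.1917 0.0663] yaw 0.06082449440977429 F [-0.3227  0.4843 -4.2226] gap 0.03893746563516175 q [0.1603 0.3065 1.454  0.1332 1.4479 0.0836]
cm [-0.019   0.122   0.3699] spin -0.000175505590225708 tilt [-0.0853  0.1197 -0.9891]
```

Call:
send_rows:
  steps:
    - [[0,0,0.3],0,0]
    - [[0,0,0.2],0,0]
    - [[0,0,0.0],0,0]

```text
time: 16.42
position: [0.5627, 0.1924, 0.0617]
ee_rot: [[-0.051, 0.995, -0.084], [0.991, 0.061, 0.12], [0.124, -0.078, -0.989]]
force: [-0.3, 0.0, -4.5]
finger_gap: 0.0387
```

```bash
python3 go.py .5637 .192 .0615
```

```text
t 16.425 p [0.5627 0.1924 0.0617] yaw 0.06090602899031458 F [-0.2984  0.0499 -4.4583] gap 0.03868810464748461 q [0.1615 0.3099 1.4593 0.1335 1.4381 0.0834]
cm [-0.0487  0.1013  0.0016] spin -9.397100968541738e-05 tilt [-0.0844  0.1199 -0.9892]
```

Call:
send_rows:
  steps:
    - [[0,0,0.15],0,0]
    - [[0,0,0.1],0,0]

```text
time: 16.68
position: [0.5627, 0.1926, 0.0615]
ee_rot: [[-0.051, 0.995, -0.083], [0.991, 0.061, 0.12], [0.124, -0.076, -0.989]]
force: [-2.6, -1.1, 0.8]
finger_gap: 0.0387
```

```bash
python3 go.py .5637 .192 .0605
```

```text
t 16.675 p [0.5627 0.1926 0.0615] yaw 0.06116821066783925 F [-2.628  -1.1399  0.8005] gap 0.038661493732290504 q [0.1619 0.3096 1.4601 0.1334 1.4367 0.0834]
cm [-0.0794  0.1035  0.0828] spin 0.00016821066783925115 tilt [-0.0834  0.1199 -0.9893]
```

Contact with the floor: Fz went from -4.5 to +0.8. I'll release gently.

Call:
send_rows:
  steps:
    - [[0,0,0],0,0.5]
    - [[0,0,0],0,0.6]
    - [[0,0,0],0,0.7]
    - [[0,0,0],0,0.85]
    - [[0,0,0],0,1]
    - [[0,0,0],0,1]

```text
time: 17.42
position: [0.5648, 0.1934, 0.063]
ee_rot: [[-0.051, 0.996, -0.078], [0.991, 0.061, 0.122], [0.126, -0.071, -0.989]]
force: [0.3, 0.9, 0.4]
finger_gap: 0.0855
```

```bash
python3 go.py .5627 .1926 .13
python3 - <<'E'
from h import *
for n,(u0,u1,v0,v1) in dict(side=(240,320,110,190)).items():
    p,d=camera(n);cv2.imwrite(f"pics/f_{n}.png",cv2.resize(p[v0:v1,u0:u1],None,fx=7,fy=7,interpolation=2))
E
```

```text
t 17.425 p [0.5648 0.1934 0.063 ] yaw 0.06092798887122898 F [0.2842 0.9447 0.4216] gap 0.08550575628657767 q [0.162  0.3088 1.4578 0.1346 1.4339 0.0833]
cm [ 0.7743 -0.6861 -6.6245] spin -7.201112877101845e-05 tilt [-0.0778  0.122  -0.9895]
```

View pics/f_side.png

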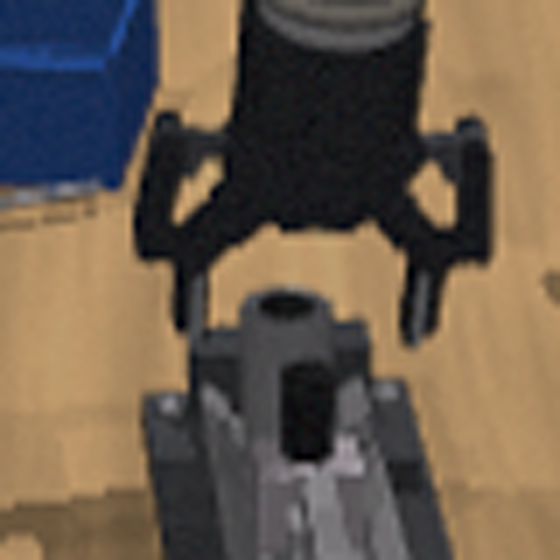

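The sleeve stands upright in the track (top at crop (285,305)). The follower is still held, with the knob at (307,410). I'll lift away and move to the plate.

Call:
send_rows:
  steps:
    - [[0.25,-0.2,-2],0,1]
    - [[0.35,-0.2,-3],0,1]
    - [[0.35,-0.2,-3],0,1]
    - [[0.3,-0.2,-2],0,1]
    - [[0,0,0],0,0.6]
    - [[0,0,0],0,0]
    - [[0,0,0],0,0]

```text
time: 18.35
position: [0.5643, 0.1932, 0.1727]
ee_rot: [[-0.052, 0.996, -0.074], [0.991, 0.061, 0.123], [0.127, -0.066, -0.99]]
force: [-0.5, -0.4, 0.3]
finger_gap: 0.0326
```

```bash
python3 go.py .5745 -.0345 .13
python3 - <<'E'
from h import *
for n,(u0,u1,v0,v1) in dict(side=(230,330,100,220)).items():
    p,d=camera(n);cv2.imwrite(f"pics/g_{n}.png",cv2.resize(p[v0:v1,u0:u1],None,fx=5,fy=5,interpolation=2))
E
```

```text
t 18.35 p [0.5643 0.1932 0.1727] yaw 0.060961124447956115 F [-0.4784 -0.4487  0.2614] gap 0.032596132060437905 q [0.1618 0.2345 1.3254 0.1338 1.6345 0.11  ]
cm [-23.1526  -0.0836   1.3483] spin -3.887555204388354e-05 tilt [-0.0735  0.1229 -0.9897]
```

View pics/g_side.png

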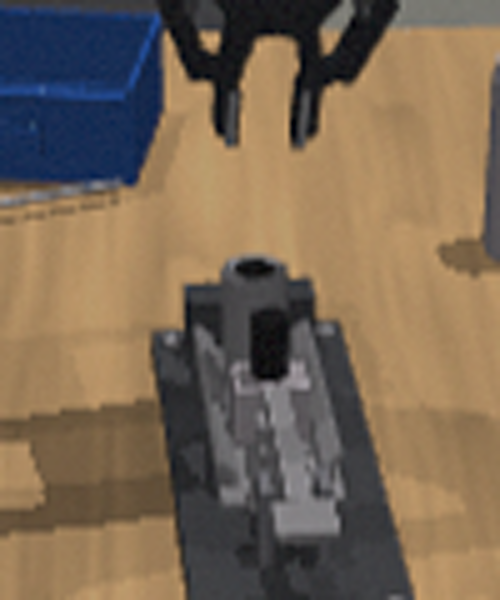

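Call:
send_rows:
  steps:
    - [[-3,0,-0.2],0,0]
    - [[-5,0,-0.2],0,0]
    - [[-5,0,-0.2],0,0]
    - [[-5,0,0],0,0]
    - [[-4,0,0],0,0]
    - [[0,0,0],0,0]

```text
time: 19.15
position: [0.5736, -0.0306, 0.1424]
ee_rot: [[-0.053, 0.995, -0.086], [0.99, 0.064, 0.124], [0.129, -0.079, -0.989]]
force: [0.5, 1.0, -0.2]
finger_gap: 0.0002
```

```bash
python3 go.py .5745 -.0345 .075
```

```text
t 19.15 p [ 0.5736 -0.0306  0.1424] yaw 0.06383290265139943 F [ 0.5355  0.9639 -0.2199] gap 0.00024679234422236195 q [-0.2109  0.2444  1.3747  0.1036  1.6329 -0.2689]
cm [-1.2562  0.5967  6.611 ] spin 0.0028329026513994326 tilt [-0.0859  0.1239 -0.9886]
```

Call:
send_rows:
  steps:
    - [[-0.5,0.2,2],0,0]
    - [[-0.4,0.2,2],0,0]
    - [[-0.3,0,1.5],0,0]
    - [[0,0,0],0,0]

```text
time: 19.65
position: [0.5723, -0.033, 0.0827]
ee_rot: [[-0.054, 0.995, -0.09], [0.99, 0.065, 0.127], [0.132, -0.082, -0.988]]
force: [-0.1, -1.2, -0.0]
finger_gap: 0.0005
```

```bash
python3 go.py .5745 -.0345 .060
python3 - <<'E'
from h import *
for n,(u0,u1,v0,v1) in dict(side=(240,340,130,230)).items():
    p,d=camera(n);cv2.imwrite(f"pics/h_{n}.png",cv2.resize(p[v0:v1,u0:u1],None,fx=5,fy=5,interpolation=2))
E
```

```text
t 19.65 p [ 0.5723 -0.033   0.0827] yaw 0.06514901415021117 F [-0.1495 -1.191  -0.0472] gap 0.00048540488061963455 q [-0.2162  0.2852  1.4475  0.1049  1.5249 -0.2868]
cm [-0.4604  0.3939  2.1992] spin 0.004149014150211169 tilt [-0.0897  0.1268 -0.9879]
```

View pics/h_side.png

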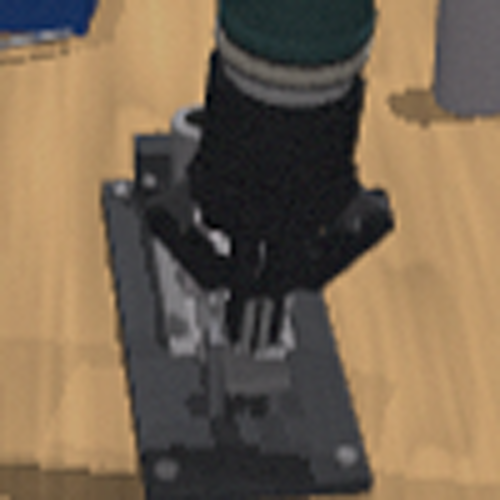

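Call:
send_rows:
  steps:
    - [[-0.3,0.3,1.2],0,0]
    - [[-0.1,0.1,0.5],0,0]
    - [[0,0,0.4],0,0]
    - [[0,0,0],0,0]

```text
time: 20.2
position: [0.5778, -0.0353, 0.0651]
ee_rot: [[-0.055, 0.995, -0.081], [0.99, 0.065, 0.124], [0.128, -0.074, -0.989]]
force: [-1.7, -0.2, 3.8]
finger_gap: 0.0004
```

```bash
python3 go.py .5745 -.0345 .060
```

```text
t 20.2 p [ 0.5778 -0.0353  0.0651] yaw 0.0651038114825441 F [-1.7338 -0.1673  3.8253] gap 0.00035060869312177615 q [-0.2172  0.3053  1.4581  0.1037  1.4854 -0.2919]
cm [ 0.0274 -0.2869  0.5409] spin 0.004103811482544101 tilt [-0.0813  0.1235 -0.989 ]
```

Call:
send_rows:
  steps:
    - [[0,-0.2,0.4],0,0]
    - [[0,0,0.4],0,0]
    - [[0,0,0.2],0,0]
    - [[0,0,0],0,0]

```text
time: 20.7
position: [0.5774, -0.0374, 0.0587]
ee_rot: [[-0.055, 0.996, -0.073], [0.991, 0.063, 0.117], [0.122, -0.066, -0.99]]
force: [-0.3, -0.6, 4.2]
finger_gap: 0.0003
```

```bash
python3 go.py .5745 -.0345 .059
python3 - <<'E'
from h import *
p,d=camera("side");cv2.imwrite("pics/i_side.png",cv2.resize(p[130:230,240:340],None,fx=5,fy=5,interpolation=2))
p,d=camera("top");cv2.imwrite("pics/i_top.png",cv2.resize(p[170:260,145:295],None,fx=5,fy=5,interpolation=2))
E
```

```text
t 20.7 p [ 0.5774 -0.0374  0.0587] yaw 0.06338351036215256 F [-0.2622 -0.5511  4.242 ] gap 0.00030526551145727837 q [-0.2185  0.3042  1.4721  0.0995  1.4632 -0.2934]
cm [ 0.3034 -0.2753  0.0258] spin 0.0023835103621525633 tilt [-0.073   0.1174 -0.9904]
```

View pics/i_top.png

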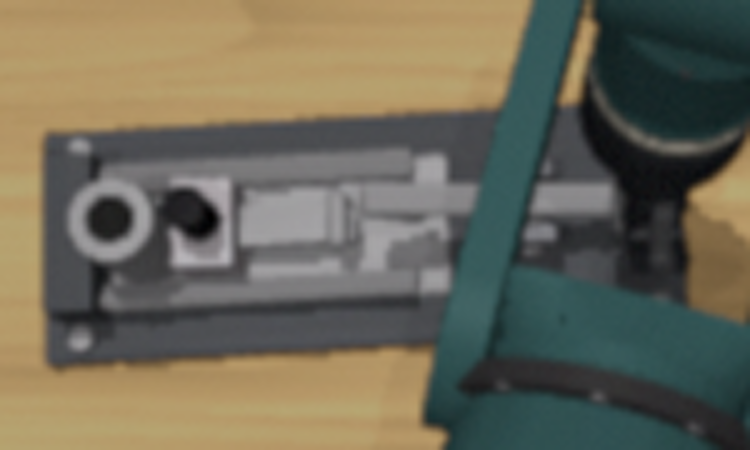

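The follower has closed on the sleeve: in the crop the block front is at x≈170, against the sleeve at (110,220), which leans away only from perspective. I'll retract and check.

Call:
send_rows:
  steps:
    - [[0.1,0,-1.5],0,0]
    - [[0.2,0,-2.5],0,0]
    - [[0.3,0,-3],0,0]
    - [[0.3,0,-3],0,0]
    - [[-3,0,-3],0,0]
    - [[-5,0,-1],0,0]
    - [[-5,0,-1],0,0]
    - [[0,0,0],0,0]
    - [[0,0,0],0,0]

```text
time: 21.92
position: [0.5953, -0.1724, 0.1949]
ee_rot: [[-0.061, 0.995, -0.079], [0.99, 0.071, 0.125], [0.13, -0.07, -0.989]]
force: [0.5, -0.4, -0.7]
finger_gap: -0.0003
```

```bash
python3 go.py .5745 -.0345 .059
python3 - <<'E'
from h import *
p,d=camera("side");a=cv2.resize(p[120:240,230:350],(400,400),interpolation=2);
c=cloud("side",d)
t,dt=camera("top");b=cv2.resize(t[170:260,145:295],(400,240),interpolation=2);b=cv2.copyMakeBorder(b,0,160,0,0,0)
cv2.imwrite("pics/j.png",np.hstack([a,b]));cv2.imwrite("pics/jt.png",t)
k=(t[200:230,155:180].max(-1)<60).astype(np.uint8)
n,l,st,ce=cv2.connectedComponentsWithStats(k)
slot=np.array([.561,.187]);ey=np.array([-.061,.998]);ex=np.array([.998,.061])
for j in range(1,n):
    if st[j,4]>8:
        r=ray("top",ce[j]+[155,200],.092);print(st[j],ce[j]+[155,200],r,"slot xy",(r[:2]-slot)@ex,(r[:2]-slot)@ey)
E
```

```text
t 21.925 p [ 0.5953 -0.1724  0.1949] yaw 0.0709354888664479 F [ 0.5385 -0.3597 -0.74  ] gap -0.000349782582093444 q [-0.4171  0.3352  1.1556  0.0847  1.7735 -0.4715]
cm [12.003  -0.1366 15.3362] spin 0.009935488866447906 tilt [-0.0787  0.1255 -0.989 ]
[22  8  3  8 18] [178.1111 211.7222] [0.5602 0.1828 0.092 ] slot xy -0.0010977317905834984 -0.004186350455514282
[ 8 10  8  8 51] [166.4706 213.4314] [0.5559 0.2099 0.092 ] slot xy -0.003667877798219963 0.023131928087085044
[ 8 23  4  7 22] [164.1818 225.5   ] [0.5272 0.2137 0.092 ] slot xy -0.03213875266685902 0.028660983763126216
```

View pics/j.png

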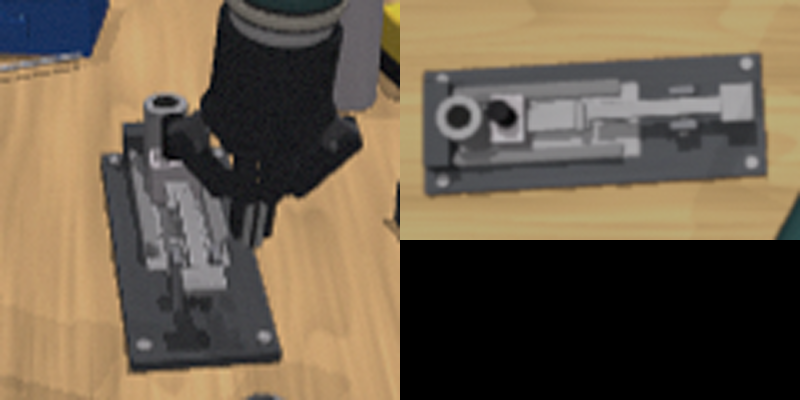

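The sleeve's top centre is at slot (-3.7, +23) mm, standing between the follower and the stop. The plate has sprung back up and the arm is clear. I'll hand it in.

```bash
python3 -c "
from rig import robot
print(robot.job_done())"
```

```text
the job is handed in; nothing more can be done
None
```

The tall plain sleeve is in the feed track, clamped between the follower and the stop. I handed the job in at about 22 s of the 62 s allowed; no verdict is reported.

**What I did:**
- I pulled the follower back about 90 mm by its knob. When I eased off, the spring force dropped from about 6 N to 1.5 N, so the catch had taken it, and the picture after letting go showed it held.
- I stood the sleeve in the open track, felt it touch the floor and let go.
- I pressed the thumb plate about 12 mm, which closed the follower on the sleeve, and then moved the arm clear.

**Last checks:**
- **Position:** the sleeve's top centre was at slot x ≈ -4 mm and y ≈ +23 mm. The limits are ±12 mm and 10 to 34 mm; with the sleeve against the stop, y should be 22 mm.
- **Standing:** it looked upright in both views, and the plate had sprung back up.
- **Follower:** I saw it closed against the sleeve in the pictures but did not measure its joint value.

**What did not go to plan:** the tool drifted to about 8° of tilt during the moves, so the sleeve leaned about 4° in the grip. It straightened when released.

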